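# Close the glue press over its locating pin and hold it down

### The job

Freshly glued pendants lie on the pad of the small glue press. Pick the cover plate up by its bar, lay it between the press's rails so that the hole in its underside drops over the locating pin hidden beneath it (slide it along until it does), then press it fully down onto the ledges against the spring pad. Finish while holding: still holding the cover pressed fully down with the fingers so that the glue can take, and leave the jar, can and bottle where they are.

Things in the scene. Friction and masses are not known exactly. Their poses are not given: they have to be found in the camera images.
- press_base: Fixed aluminium glue press, 150 (x) x 110 (y) x 42 mm high, on the bench, open at both x ends. Origin: centre of its underside; x runs along its two rails. Inside each rail is a ledge, top 20 mm above the bench, inner edge at y = +-22.5 mm: the pressed cover ends flat on both. Between the ledges lies the spring pad, top 25 mm above the bench when up, with a slot along y = 0 for the pin.
- rails (a point): Point midway between the press's rails at crest height, 42 mm above the press's origin; axes as the press. The rails' inner faces are 65 mm apart (y = +-32.5 mm) up to 36 mm above the bench, then bevel outwards at about 45 degrees to crests 78 mm apart.
- slot (a point): Middle of the slot at pin-top height, 32 mm above the press's origin; axes as the press. The fixed upright steel pin (round, 8 mm thick, top 2.5 mm tapering to 4.4 mm) stands at y = 0, anywhere from x = -20 to +20 mm of here, not reported: see it from above or find it by feel. With the hole not over the pin, a level cover rides with its underside 32 mm above the bench.
- pad (a joint): Downward travel (m) of the black rubber-faced spring pad, 116 x 38 mm: 0 = up. The cover dropped over the pin rests on it, underside 25 mm above the bench; pressed 5 mm further it lies on the ledges (underside 20 mm), joint 0.005. The pad resists with about 6 N at 0, growing 1.4 N per mm to 13 N at 0.005; the cover's weight alone does not push it down.
- cover: Loose aluminium plate, 100 (x) x 60 (y) x 18 mm, about 0.3 kg, on its top an upright dark wooden bar, centred, 60 mm long in x, 14 mm thick in y, 40 mm high (top 58 mm above the underside): pinch it across y. Origin: centre of the underside. In the middle of the underside a blind square hole, 14 x 14 mm, 14 mm deep, small chamfer, for the pin. May go on either way round.
- bead_jar: Bystander: clear jar with steel lid, 56 mm across, 75 mm high; origin at the centre of its underside.
- drink_can: Bystander: red can, 66 mm across, 115 mm high; origin at the centre of its underside.
- glue_bottle: Bystander: white bottle, 40 mm across, 100 mm high; origin at the centre of its underside.
Not all that is in view belongs to the job. Leave any purple look-alike of the press_base alone.

How it is judged:
On the way, in this order (a step that is already met when the one before it is completed fails the run):
1. the cover is lifted clear of the bench (height (world z) of cover above 0.045 m), for 0.1 s.
2. the cover has dropped over the pin, level between the rails (x of cover in the frame of press_base between -0.028 and 0.028 m and y of cover in the frame of press_base between -0.006 and 0.006 m and z of cover in the frame of press_base between 0.015 and 0.028 m and angle between cover's own z axis and vertical below 0.06 rad), for 0.1 s.
At the end, for the whole second after the job is handed in: The cover lies level (0.03 rad) between the rails, along them (0.1 rad), over the pin (within 28 mm of the press's middle along the rails), its underside within 2 mm of the ledges (20 mm above the bench), the pad pushed down over 3.5 mm, at rest, and the fingers still hold it with over 4 N (x of cover in the frame of press_base between -0.028 and 0.028 m and y of cover in the frame of press_base between -0.006 and 0.006 m and z of cover in the frame of press_base between 0.017 and 0.022 m and angle between cover's own z axis and vertical below 0.03 rad and angle between the x axis of cover and the x axis of press_base, either way round below 0.1 rad and value of joint pad above 0.0035 m and contact force between the fingers and cover above 4 N and linear speed of cover below 0.01 m/s); the arm keeps its last pose, push and grip.
It fails at once if the jar is pushed away or knocked over (distance of bead_jar from where it was at the start of the episode above 0.03 m).
It fails at once if the can is pushed away or knocked over (distance of drink_can from where it was at the start of the episode above 0.03 m).
It fails at once if the bottle is pushed away or knocked over (distance of glue_bottle from where it was at the start of the episode above 0.03 m).
It also fails if it takes over 46 s, if anything falls off the work surface, if the arm or the gripper's body presses on something with over 40 N, if the wrist force passes 120 N, or if a joint passes its speed limit or range.

### The arm

A 6-joint arm with a two-finger parallel gripper is mounted at the origin on the work surface. World frame = base frame: x ahead of the robot, y to its left, z up, the work surface at z = 0. Lengths are in m, angles in rad, forces in N, time in s.
With the tool pointing down it reaches from about 0.275 to 0.75 m from the base axis. Payload 10.2 kg.
Tool frame: the origin (TCP) lies where the fingers leave the gripper's body, on its centre line; the fingertips stand 73 mm ahead of it and the grasp point (between the pads) lies 54 mm ahead of it; z points along the fingers, x is the direction in which the jaws open and shut, and the axes are right-handed (so a half turn about z gives the same grasp; the last joint's range is limited). The gripper opens to 85 mm and grips with 20 to 120 N. Pads are 22 mm wide; open, the fingers measure 114 mm over their backs; the gripper's body (76 mm by 85 mm) begins 54 mm behind the grasp point. The pads swing forward as they close: fully open they stand 13 mm farther back than shut.
Start: joints at [-1.361, 0.313, 1.498, -0, 1.331, -0.223], TCP at [0.22, -0.477, 0.304] pointing down, gripper open.
Joint ranges: [-2.94, 2.94], [-0.97, 2.17], [0.19, 2.56], [-1.23, 4.37], [0.02, 3.11], [-2.88, 2.88]. Speed limits (rad/s): [2.39, 2.39, 3.01, 3.14, 3.14, 3.14].

### API

Orientations are given as a unit quaternion [w, x, y, z].
In Python, from station import ctrl gives the robot as it stands.
- The arm moves only by the tool drive_tool, never from a script. Its argument "steps" is text: rows parted by semicolons, each of 7 numbers parted by spaces: the shift along the tool's x, y, z in m, then the turn, a rotation vector about the tool's x, y, z in rad, then the gripper's target within -1 to 1 (shut at 1, half-way at 0, fully open at -1). A call has 1 to 12 rows; each row shifts and turns the commanded pose from where the row before left it, along the tool's axes as they then stand; what a row does not reach is not made up. A row lasts 1/12 s, in which the tool goes at most 41.7 mm and 7.16 degrees, less where a joint would pass 70% of its speed; a pose out of reach is approached as far as the arm can. A call is refused whole if a number of a shift passes 0.0417 or a number of a turn 0.125, either way. A call with a gripper value outside its range is refused whole. The fingers move at their own pace and stop on an object; "grip_force" is the grip in N (left out, the last holds). Time passes only in rows, so rows that do not move let the fingers close. It gives the time, the measured TCP pose, the force and the opening at its end, in the units of the state.
- ctrl.sense(): the state, without advancing time (a new reading comes with each control period).
- ctrl.camera(name): name is "scene" or "top"; returns the picture (480x640x3 uint8, red, green, blue); there is no depth.
- ctrl.calibration(name): a dict with "camera_matrix" (3x3 intrinsics, pixels), "dist_coeffs" ([k1, k2, p1, p2, k3] as OpenCV has them; the pictures are not rectified), "camera_from_world" (4x4, takes a point from world to camera coordinates). Camera axes: x right, y up, looking along -z (the intrinsics and any distortion apply to the point x, -y, -z); pixel columns grow to the right and rows downward; lengths in m; the calibration is good to about 2 mm. A picture is of the moment at which its call begins. calibration takes no time and is no camera call.
- ctrl.hand_in(): hands the job in, once; it reports no verdict.
The state is a dict: "clock": time; "qpos": joint angles; "qd": joint speeds; "tau": joint torques, N m; "tcp_pos": TCP position; "ee_rot": TCP orientation; "contact_force": force on the tool from outside, world axes, zero at the start; "moment": the same for the moment, N m; "opening": finger opening in m.
Only numpy, scipy, OpenCV 4.12 (cv2) and the standard library are available. Lean on these libraries where they do the work, as an engineer would, in place of code of your own. Each camera call takes 0.05 s, during which the arm holds its last target. There are 200 camera calls.

## Working session

There is one attempt and no reset: what is moved stays moved. The work goes in short steps, Python scripts to look and compute and a tool call to move; the robot and the scene stay as the last step left them, time stands still between calls to the robot, and variables do not carry over. Pictures are saved under pics/ and viewed, about 8 in all and at most 12, crops included, and the job is handed in when it is done.

Besides the shell and the picture viewer there is one more tool, called after "Call:" by a JSON object that holds its "fn" and its "kwargs". drive_tool: Moves the arm, as the interface text tells. Its arguments: {"type":"object","properties":{"steps":{"type":"string"},"grip_force":{"type":"number"}},"required":["steps"]}

```bash
mkdir -p pics; ls; python3 - <<'E'
from station import ctrl
import cv2,numpy as np
for n in("scene","top"):
    cv2.imwrite(f"pics/{n}0.png",ctrl.camera(n)[:,:,::-1])
    c=ctrl.calibration(n);print(n,np.round(c["camera_matrix"],1).tolist(),c["dist_coeffs"],np.round(c["camera_from_world"],3).tolist())
print(ctrl.sense())
E
```

```text
pics
scene [[565.1, 0.0, 321.7], [0.0, 565.1, 241.6], [0.0, 0.0, 1.0]] [-0.08452207  0.          0.          0.          0.        ] [[0.126, 0.992, -0.005, -0.009], [-0.813, 0.106, 0.572, 0.352], [0.568, -0.067, 0.82, -1.396], [0.0, 0.0, 0.0, 1.0]]
top [[565.7, 0.0, 307.0], [0.0, 565.7, 234.8], [0.0, 0.0, 1.0]] [-0.15512494  0.          0.          0.          0.        ] [[0.017, -1.0, 0.008, -0.066], [0.986, 0.018, 0.164, -0.479], [-0.164, 0.006, 0.986, -1.292], [0.0, 0.0, 0.0, 1.0]]
{'clock': 0.1, 'qpos': array([-1.36137966e+00,  3.13368663e-01,  1.49836024e+00, -1.18259838e-05,
        1.33099103e+00, -2.23391235e-01]), 'qd': array([-0.0008803 , -0.00154213, -0.00269341, -0.0002422 ,  0.00027203,
        0.00017058]), 'tau': array([ 2.51698642e-03, -4.12892282e+01, -2.60145271e+01, -2.22619992e-04,
        2.96597573e-03,  1.80809411e-05]), 'tcp_pos': array([ 0.22015574, -0.47644557,  0.30340557]), 'ee_rot': array([-3.97294790e-04,  8.42443929e-01, -5.38783731e-01, -3.99846863e-04]), 'contact_force': array([ 0.50042952,  0.47423782, -0.08023342]), 'moment': array([-0.0196344 ,  0.06369692,  0.01239954]), 'opening': 0.08567542164794283}
```

View pics/top0.png

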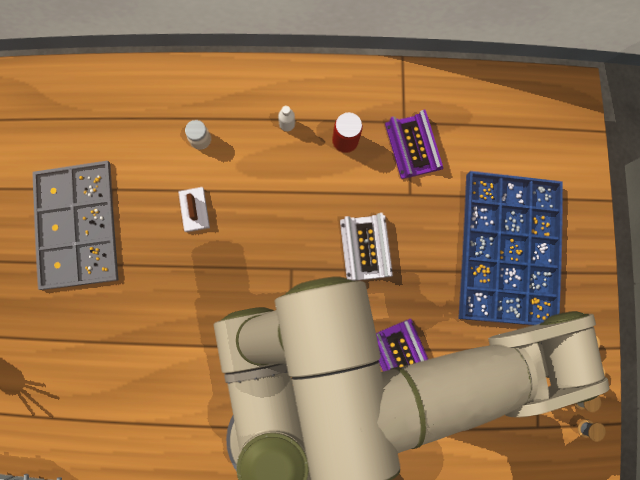

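View pics/scene0.png

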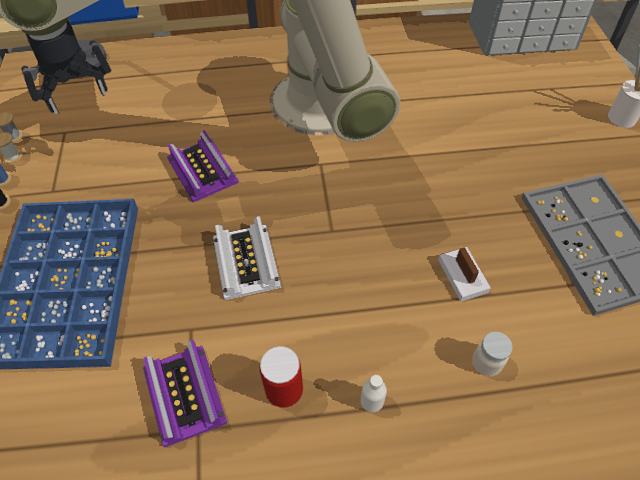

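Candidates in the top view: the silver press at (367,247), against purple look-alikes at (414,145) and (402,348), which I'll leave alone. The only plate with a dark bar is the cover at (194,210). In the scene view these are press (246,258) and cover (465,272). I'll measure them and check one close crop.

```bash
cat > h.py <<'E'
from station import ctrl
import cv2,numpy as np
def ray(n,uv):
    c=ctrl.calibration(n);K=c["camera_matrix"];T=np.array(c["camera_from_world"])
    p=cv2.undistortPoints(np.array(uv,float).reshape(-1,1,2),np.array(K),np.array(c["dist_coeffs"]))[:,0]
    d=np.c_[p[:,0],-p[:,1],-np.ones(len(p))]@T[:3,:3]
    return -T[:3,:3].T@T[:3,3],d
def onz(n,uv,z):
    o,d=ray(n,uv);return o+d*((z-o[2])/d[:,2])[:,None]
def proj(n,P):
    c=ctrl.calibration(n);T=np.array(c["camera_from_world"]);q=np.atleast_2d(P)@T[:3,:3].T+T[:3,3]
    q=q*[1,-1,-1]
    return cv2.projectPoints(q,np.zeros(3),np.zeros(3),np.array(c["camera_matrix"]),np.array(c["dist_coeffs"]))[0][:,0]
E
python3 - <<'E'
from h import *
t=cv2.imread("pics/top0.png");s=cv2.imread("pics/scene0.png")
def crop(im,x,y,r,k): return cv2.resize(im[y-r:y+r,x-r:x+r],(k,k),interpolation=cv2.INTER_CUBIC)
a=np.vstack([np.hstack([crop(t,367,247,45,300),crop(t,194,210,30,300)]),np.hstack([crop(s,246,258,45,300),crop(s,465,272,35,300)])])
cv2.imwrite("pics/crop.png",a)
for n,im,(x,y),r in(("top",t,(194,210),30),("scene",s,(465,272),35)):
    hsv=cv2.cvtColor(im,cv2.COLOR_BGR2HSV)
    for nm,m in(("white",(hsv[...,1]<60)&(hsv[...,2]>120)),("dark",(hsv[...,2]<110)&(hsv[...,1]>80))):
        m=m.astype(np.uint8);w=np.zeros_like(m);w[y-r:y+r,x-r:x+r]=m[y-r:y+r,x-r:x+r]
        c=max(cv2.findContours(w,0,2)[0],key=cv2.contourArea)
        print(n,nm,cv2.contourArea(c),cv2.minAreaRect(c),cv2.boxPoints(cv2.minAreaRect(c)).round(1).tolist())
        if nm=="white":
            b=onz(n,cv2.boxPoints(cv2.minAreaRect(c)),.018);print(b.round(4).tolist(),b.mean(0).round(4),np.linalg.norm(np.diff(b,axis=0),axis=1))
for n,p in(("top",(367,247)),("scene",(246,258))):print(onz(n,[p],.03))
E
```

```text
top white 966.0 ((193.27996826171875, 208.95999145507812), (41.577877044677734, 25.173004150390625), 81.8698959350586) [[177.89999389648438, 190.1999969482422], [202.8000030517578, 186.60000610351562], [208.6999969482422, 227.8000030517578], [183.8000030517578, 231.3000030517578]]
[[0.5882, 0.2589, 0.018], [0.598, 0.1979, 0.018], [0.4963, 0.1785, 0.018], [0.4865, 0.2387, 0.018]] [0.5422 0.2185 0.018 ] [0.06183056 0.10349675 0.06096842]
top dark 140.0 ((191.76893615722656, 206.5364990234375), (25.941774368286133, 6.758378982543945), 81.02737426757812) [[186.39999389648438, 194.3000030517578], [193.10000610351562, 193.1999969482422], [197.10000610351562, 218.8000030517578], [190.5, 219.89999389648438]]
scene white 957.5 ((465.3437805175781, 272.59014892578125), (54.71580123901367, 31.76548957824707), 64.09349060058594) [[439.1000061035156, 254.89999389648438], [467.70001220703125, 241.0], [491.6000061035156, 290.29998779296875], [463.0, 304.1000061035156]]
[[0.5011, 0.1792, 0.018], [0.476, 0.2446, 0.018], [0.5927, 0.2591, 0.018], [0.6144, 0.197, 0.018]] [0.5461 0.22   0.018 ] [0.07001436 0.1175712  0.06574445]
scene dark 378.0 ((466.515380859375, 264.77691650390625), (34.605690002441406, 13.519783973693848), 60.2551155090332) [[452.1000061035156, 253.10000610351562], [463.79998779296875, 246.39999389648438], [481.0, 276.3999938964844], [469.20001220703125, 283.20001220703125]]
[[ 0.45467254 -0.20077529  0.03      ]]
[[ 0.46725088 -0.19725979  0.03      ]]
```

View pics/crop.png

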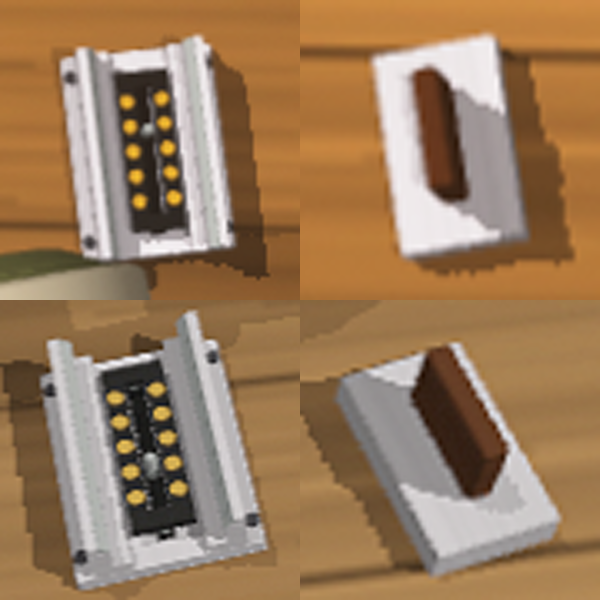

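The crop shows silver press, its pin tip at about (148,130) in crop = (366.4,241) top px, and (246,261.6) in scene. The cover is a plain plate with the wooden bar, lying at about (0.544, 0.219), yaw about 10.5°. Setting out towards the cover.

Call:
{"fn": "drive_tool", "kwargs": {"steps": "-0.0207 -0.0244 0.004 0 0 0 -1;-0.0207 -0.0244 0.004 0 0 0 -1;-0.0207 -0.0244 0.004 0 0 0 -1;-0.0207 -0.0244 0.004 0 0 0 -1;-0.0207 -0.0244 0.004 0 0 0 -1;-0.0207 -0.0244 0.004 0 0 0 -1;-0.0207 -0.0244 0.004 0 0 0 -1;-0.0207 -0.0244 0.004 0 0 0 -1;-0.0207 -0.0244 0.004 0 0 0 -1;-0.0207 -0.0244 0.004 0 0 0 -1;-0.0207 -0.0244 0.004 0 0 0 -1;-0.0207 -0.0244 0.004 0 0 0 -1", "grip_force": 80}}

```text
clock: 1.1
tcp_pos: [0.3821, -0.1267, 0.2556]
ee_rot: [-0.0, 0.842, -0.539, -0.0]
contact_force: [0.9, -0.3, 0.6]
opening: 0.0852
```

Call:
{"fn": "drive_tool", "kwargs": {"steps": "-0.0207 -0.0244 0.004 0 0 0 -1;-0.0207 -0.0244 0.004 0 0 0 -1;-0.0207 -0.0244 0.004 0 0 0 -1;-0.0207 -0.0244 0.004 0 0 0 -1;-0.0207 -0.0244 0.004 0 0 0 -1;-0.0207 -0.0244 0.004 0 0 0 -1;-0.0207 -0.0244 0.004 0 0 0 -1;-0.0207 -0.0244 0.004 0 0 0 -1;-0.0207 -0.0244 0.004 0 0 0 -1;-0.0207 -0.0244 0.004 0 0 0 -1;-0.0207 -0.0244 0.004 0 0 0 -1;-0.0207 -0.0244 0.004 0 0 0 -1"}}

```text
clock: 2.1
tcp_pos: [0.5437, 0.2216, 0.2073]
ee_rot: [0.0, 0.842, -0.539, -0.0]
contact_force: [-0.5, -1.4, 0.7]
opening: 0.0856
```

Call:
{"fn": "drive_tool", "kwargs": {"steps": "0 0 0 0 0 0.083 -1;0 0 0 0 0 0.083 -1;0 0 0 0 0 0.082 -1;0 0 0 0 0 0 -1"}}

```text
clock: 2.43
tcp_pos: [0.5433, 0.2201, 0.2074]
ee_rot: [0.0, 0.769, -0.64, -0.0]
contact_force: [-0.1, 0.7, 0.2]
opening: 0.0857
```

```bash
cat >> h.py <<'E'
def tool():
    from scipy.spatial.transform import Rotation as R
    s=ctrl.sense();M=R.from_quat(np.roll(s["ee_rot"],-1)).as_matrix();return s,M
def goto(x,y,z,yaw=None):
    s,M=tool();d=M.T@(np.array([x,y,z])-s["tcp_pos"]);a=np.arctan2(M[1,0],M[0,0])
    print("t",s["clock"],"tcp",s["tcp_pos"].round(4),"yaw",np.degrees(a).round(2),"tilt",M[:2,2].round(4),"F",s["contact_force"].round(1),"op",round(s["opening"],4))
    print("tool shift",d.round(4),"turn z",None if yaw is None else round(-(np.radians(yaw)-a),4))
E
python3 - <<'E'
from h import *
goto(.544,.219,.095,-79.5)
t=cv2.imread("pics/top0.png");s=cv2.imread("pics/scene0.png")
C={}
for n,im,(x,y),r,pin in(("top",t,(367,247),34,(366.4,241)),("scene",s,(246,258),40,(246,261.6))):
    hsv=cv2.cvtColor(im,cv2.COLOR_BGR2HSV);m=((hsv[...,1]>130)&(hsv[...,2]>150)&(hsv[...,0]>18)&(hsv[...,0]<32)).astype(np.uint8)
    k,l,st,ce=cv2.connectedComponentsWithStats(m);i=[j for j in range(1,k) if abs(ce[j]-[x,y]).max()<r and st[j,4]>3]
    P=onz(n,ce[i],.0265);mu=P.mean(0);w=np.linalg.svd(P-mu)[2][0];print(n,len(i),"dots",mu.round(4),"yaw",np.degrees(np.arctan2(w[1],w[0])),"pin",onz(n,[pin],.032).round(4))
    m=(im.max(2)<60).astype(np.uint8);w=np.zeros_like(m);w[y-r:y+r,x-r:x+r]=m[y-r:y+r,x-r:x+r]
    w=cv2.morphologyEx(w,cv2.MORPH_CLOSE,np.ones((5,5)));c=max(cv2.findContours(w,0,2)[0],key=cv2.contourArea)
    b=onz(n,cv2.boxPoints(cv2.minAreaRect(c)),.025);print("pad",b.mean(0).round(4),b[:,:2].round(4).tolist())
im=ctrl.camera("top")[:,:,::-1];cv2.imwrite("pics/top1.png",im)
im2=ctrl.camera("scene")[:,:,::-1]
a=np.hstack([cv2.resize(im[150:270,130:250],(400,400)),cv2.resize(im2[160:320,380:540],(400,400))]);cv2.imwrite("pics/c1.png",a)
E
```

```text
t 2.4333 tcp [0.5433 0.2201 0.2074] yaw -79.56 tilt [-0.001  -0.0002] F [-0.1  0.7  0.2] op 0.0857
tool shift [ 0.0013 -0.0006  0.1124] turn z -0.001
top 10 dots [ 0.4568 -0.2003  0.0265] yaw -172.82373409391798 pin [[ 0.4687 -0.1991  0.032 ]]
pad [ 0.455  -0.2007  0.025 ] [[0.5096, -0.1763], [0.5145, -0.2115], [0.4004, -0.2248], [0.3957, -0.1901]]
scene 10 dots [ 0.458  -0.2004  0.0265] yaw 6.980404042235284 pin [[ 0.4769 -0.1975  0.032 ]]
pad [ 0.4624 -0.2     0.025 ] [[0.4042, -0.227], [0.3986, -0.1895], [0.5211, -0.1741], [0.5258, -0.2094]]
```

View pics/c1.png

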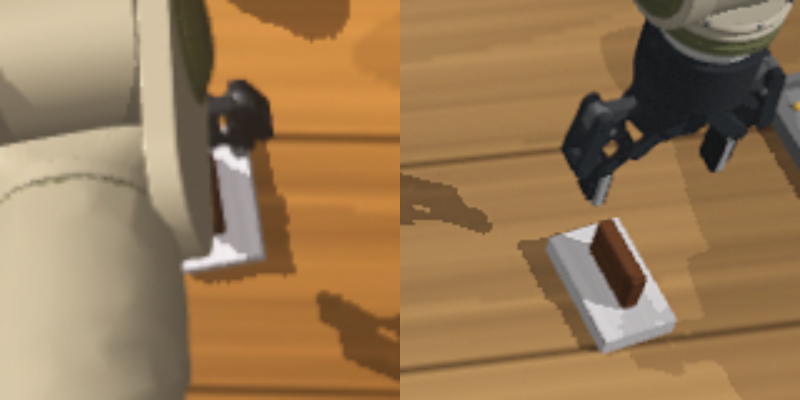

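The gripper stands above the cover, jaws lined up across the bar (bar in the scene half at about (618,262)). Press centre is about (0.457,-0.200), yaw 7.0°; pin at about (0.473,-0.198), averaged from both views. Descend, close, lift.

Call:
{"fn": "drive_tool", "kwargs": {"steps": "0.001 0 0.020 0 0 0 -1;0 0 0.02 0 0 0 -1;0 0 0.02 0 0 0 -1;0 0 0.02 0 0 0 -1;0 0 0.016 0 0 0 -1;0 0 0.01 0 0 0 -1;0 0 0.006 0 0 0 -1;0 0 0 0 0 0 -1;0 0 0 0 0 0 1;0 0 0 0 0 0 1;0 0 0 0 0 0 1;0 0 0 0 0 0 1", "grip_force": 80}}

```text
clock: 3.53
tcp_pos: [0.5439, 0.2191, 0.0966]
ee_rot: [-0.0, 0.769, -0.639, 0.0]
contact_force: [-0.4, 0.4, 0.1]
opening: 0.0391
```

Call:
{"fn": "drive_tool", "kwargs": {"steps": "0 0 0 0 0 0 1;0 0 0 0 0 0 1;0 0 0 0 0 0 1;0 0 0 0 0 0 1;0 0 0 0 0 0 1;0 0 0 0 0 0 1"}}

```text
clock: 4.03
tcp_pos: [0.5438, 0.219, 0.0963]
ee_rot: [-0.0, 0.769, -0.639, 0.0]
contact_force: [-1.3, -1.9, 5.6]
opening: 0.0132
```

Call:
{"fn": "drive_tool", "kwargs": {"steps": "0 0 -0.008 0 0 0 1;0 0 -0.015 0 0 0 1;0 0 -0.02 0 0 0 1;0 0 -0.02 0 0 0 1;0 0 -0.02 0 0 0 1;0 0 -0.012 0 0 0 1;0 0 -0.005 0 0 0 1;0 0 0 0 0 0 1;0 0 0 0 0 0 1"}}

```text
clock: 4.78
tcp_pos: [0.5432, 0.219, 0.195]
ee_rot: [0.001, 0.769, -0.639, -0.001]
contact_force: [-0.8, -0.0, -2.8]
opening: 0.013
```

```bash
python3 - <<'E'
from h import *
goto(.473,-.1983,.196,-83)
im=ctrl.camera("scene")[:,:,::-1];im2=ctrl.camera("top")[:,:,::-1];a=np.hstack([cv2.resize(im2[140:280,120:260],(400,400)),cv2.resize(im[130:290,380:540],(400,400),interpolation=2)]);cv2.imwrite("pics/c2.png",a)
E
```

```text
t 4.7833 tcp [0.5432 0.219  0.195 ] yaw -79.41 tilt [-0.0016 -0.0002] F [-0.8 -0.  -2.8] op 0.013
tool shift [ 0.3973  0.1457 -0.0008] turn z 0.0626
```

View pics/c2.png

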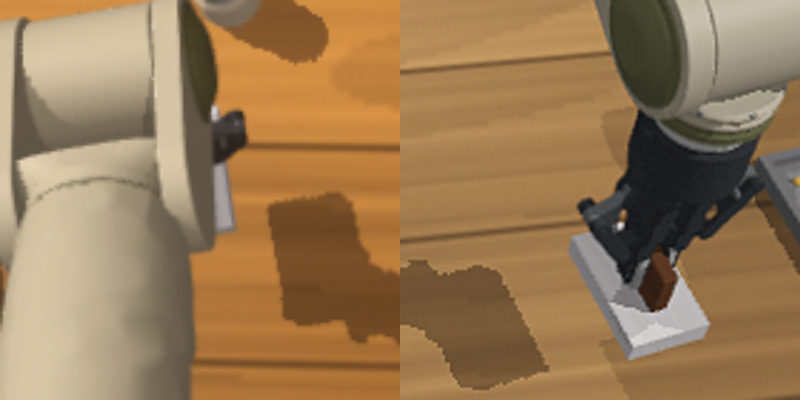

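Lifted cleanly and level, bar firmly held. Carry over to the press.

Call:
{"fn": "drive_tool", "kwargs": {"steps": "0.02 0.0073 0 0 0 0 1;0.0331 0.0121 0 0 0 0 1;0.0331 0.0121 0 0 0 0 1;0.0331 0.0121 0 0 0 0 1;0.0331 0.0121 0 0 0 0 1;0.0331 0.0121 0 0 0 0 1;0.0331 0.0121 0 0 0 0 1;0.0331 0.0121 0 0 0 0 1;0.0331 0.0121 0 0 0 0 1;0.0331 0.0121 0 0 0 0 1;0.0331 0.0121 0 0 0 0 1;0.0331 0.0121 0 0 0 0 1"}}

```text
clock: 5.88
tcp_pos: [0.4754, -0.1859, 0.1952]
ee_rot: [0.0, 0.769, -0.639, -0.001]
contact_force: [0.1, -0.2, -2.9]
opening: 0.0129
```

Call:
{"fn": "drive_tool", "kwargs": {"steps": "0.0132 0.0048 0.01 0 0 0.02 1;0 0 0.02 0 0 0.02 1;0 0 0.02 0 0 0.0226 1;0 0 0 0 0 0 1;0 0 0 0 0 0 1"}}

```text
clock: 6.3
tcp_pos: [0.4735, -0.1979, 0.1451]
ee_rot: [0.0, 0.749, -0.662, -0.001]
contact_force: [0.1, 0.1, -4.3]
opening: 0.0132
```

```bash
python3 - <<'E'
from h import *
goto(.473,-.1983,.146,-83)
im=ctrl.camera("scene")[:,:,::-1];im2=ctrl.camera("top")[:,:,::-1];a=np.hstack([cv2.resize(im2[190:310,307:427],(400,400),interpolation=2),cv2.resize(im[190:310,190:310],(400,400),interpolation=2)]);cv2.imwrite("pics/c3.png",a);cv2.imwrite("pics/scene3.png",im)
E
```

```text
t 6.3 tcp [ 0.4735 -0.1979  0.1451] yaw -82.96 tilt [-0.0023  0.0017] F [ 0.1  0.1 -4.3] op 0.0132
tool shift [ 0.0003  0.0006 -0.0009] turn z 0.0007
```

View pics/c3.png

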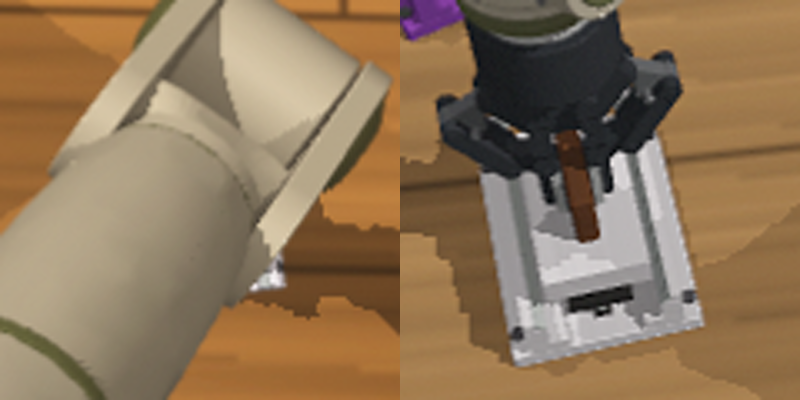

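The cover hovers centred between the rails over the press. Checking how its front edge (crop (540,283)–(652,262)) and bar end (590,242) sit relative to the TCP along x.

```bash
python3 - <<'E'
from h import *
s,M=tool();p=s["tcp_pos"];ux=np.array([np.cos(np.radians(7)),np.sin(np.radians(7))]);uy=np.array([-ux[1],ux[0]])
q=np.array([[540,283],[652,262],[590,242],[570,294],[652,280]],float);q[:,0]-=400;q=q*.3+190
for a,z in zip(q,[.0668,.0668,.0668,.0488,.0488]):
    w=onz("scene",[a],z)[0][:2]-p[:2];print((w@ux).round(4),(w@uy).round(4))
d=p[:2]-[.457,-.2003];print("tcp in press",d@ux,d@uy)
E
```

```text
0.048 -0.0293
0.0499 0.0328
0.0285 0.0019
0.0477 -0.0149
0.0501 0.0312
tcp in press 0.01743346025811652 -8.275149264125188e-05
```

Call:
{"fn": "drive_tool", "kwargs": {"steps": "0 0 0.005 0 0 0 1;0 0 0.005 0 0 0 1;0 0 0.004 0 0 0 1;0 0 0.002 0 0 0 1;0 0 0.002 0 0 0 1;0 0 0 0 0 0 1;0 0 0 0 0 0 1"}}

```text
clock: 6.98
tcp_pos: [0.4739, -0.1982, 0.1279]
ee_rot: [0.0, 0.749, -0.663, -0.0]
contact_force: [0.4, -0.2, -3.9]
opening: 0.0129
```

Call:
{"fn": "drive_tool", "kwargs": {"steps": "0 0 0.0015 0 0 0 1;0 0 0.0015 0 0 0 1;0 0 0 0 0 0 1;0 0 0 0 0 0 1"}}

```text
clock: 7.32
tcp_pos: [0.4739, -0.1982, 0.1248]
ee_rot: [-0.0, 0.749, -0.663, -0.0]
contact_force: [0.1, -0.7, -3.6]
opening: 0.0128
```

No contact below pin-top height, so the pin is in the hole. Continue to the pad.

Call:
{"fn": "drive_tool", "kwargs": {"steps": "0 0 0.0015 0 0 0 1;0 0 0.0015 0 0 0 1;0 0 0.001 0 0 0 1;0 0 0 0 0 0 1;0 0 0 0 0 0 1"}}

```text
clock: 7.73
tcp_pos: [0.4739, -0.1982, 0.1212]
ee_rot: [0.0, 0.749, -0.663, 0.0]
contact_force: [-2.1, 1.4, 2.7]
opening: 0.0132
```

Call:
{"fn": "drive_tool", "kwargs": {"steps": "0 0 0.0015 0 0 0 1;0 0 0.0015 0 0 0 1;0 0 0.001 0 0 0 1;0 0 0 0 0 0 1;0 0 0 0 0 0 1"}}

```text
clock: 8.15
tcp_pos: [0.4739, -0.1982, 0.1173]
ee_rot: [-0.0, 0.749, -0.663, 0.0]
contact_force: [-3.7, 1.1, 8.1]
opening: 0.0129
```

Call:
{"fn": "drive_tool", "kwargs": {"steps": "0 0 0.0007 0 0 0 1;0 0 0.0007 0 0 0 1;0 0 0 0 0 0 1;0 0 0 0 0 0 1;0 0 0 0 0 0 1;0 0 0 0 0 0 1"}}

```text
clock: 8.65
tcp_pos: [0.4739, -0.1982, 0.1163]
ee_rot: [0.0, 0.749, -0.663, 0.0]
contact_force: [-5.1, 3.1, 13.8]
opening: 0.013
```

Call:
{"fn": "drive_tool", "kwargs": {"steps": "0 0 0.0005 0 0 0 1;0 0 0 0 0 0 1;0 0 0 0 0 0 1;0 0 0 0 0 0 1;0 0 0 0 0 0 1;0 0 0 0 0 0 1"}}

```text
clock: 9.15
tcp_pos: [0.4739, -0.1982, 0.1163]
ee_rot: [0.0, 0.749, -0.663, 0.0]
contact_force: [-8.4, 3.4, 18.0]
opening: 0.013
```

```bash
python3 - <<'E'
from h import *
goto(.4739,-.1982,.1163,-83);print(ctrl.sense()["moment"])
im=ctrl.camera("scene")[:,:,::-1];cv2.imwrite("pics/c4.png",cv2.resize(im[200:310,190:300],(600,600),interpolation=2))
E
```

```text
t 9.15 tcp [ 0.4739 -0.1982  0.1163] yaw -82.99 tilt [ 0.0003 -0.0005] F [-8.4  3.4 18. ] op 0.013
tool shift [-0.  0.  0.] turn z 0.0002
[ 0.66848916  1.2303109  -0.01137618]
```

View pics/c4.png

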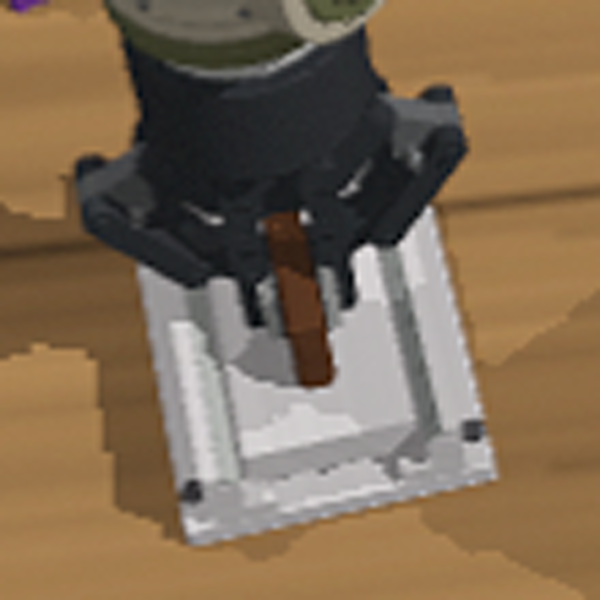

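The cover lies flat in the press (front edge about (245,460)–(415,425)). The last 0.5 mm of command raised the force by 4 N with no further descent, so it's seated on the ledges.

```bash
python3 -c "
from station import ctrl
print(ctrl.hand_in());s=ctrl.sense();print(s['clock'],s['tcp_pos'],s['contact_force'],s['opening'])"
```

```text
the job is handed in; nothing more can be done
None
the job is handed in; nothing more can be done
```

I gripped the cover by its bar at 80 N, lifted it and laid it between the silver press's rails. The hole dropped over the pin on the first descent, so no sliding was needed. I pressed it down and handed it in still held, at about 9.2 s on the clock.

**Seating:** the measured tool height (0.1163 m) puts the underside at about 20 mm. The last 0.5 mm of command raised the upward force from 13.8 to 18 N with no further descent, so it is on the ledges.

**Pose and grip:** tool tilt was under 0.001 rad and yaw within about 0.1° of the press as measured. The cover's estimated position is about 16.5 mm along the rails and 0 mm across them. The opening stayed at 13 mm, so the bar was still gripped.

**Left as they were:** I did not go near the jar, can, bottle or the purple look-alikes, but I did not measure their positions again at the end.

**Disagreements:**
- The two cameras put the pin about 8 mm apart along x; I used the mean, and the fit confirmed it.
- A sideways force of about 9 N remained while pressed, perhaps the hole's wall leaning on the pin or arm friction.

Hand-in gives no verdict, so I don't know how it was judged.

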